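Change the airbrush supply over to the right-hand air line

TASK

Change the bench air supply over from the left line to the right line at the small changeover valve. Its selector is locked by two spring tabs: squeeze both tabs together to turn it, first only to the centre (off), let the tabs spring out there so that it locks, and leave it off for two full seconds while the pressure bleeds away; then squeeze again, turn it on to the right line and let it lock there. Leave the roll of tape and the jar on the white case where they are.

Things in the scene. Friction and masses are not known exactly. Their poses are not given: they have to be found in the camera images.
- changeover: air changeover valve fixed to the bench: a 93 mm wide round valve on a slim pedestal, with a steel lock ring (88 mm outside, its top 73 mm above the origin), a brass spigot at its left, right and front. Origin on the axis, under the foot (on the mat, 3 mm above the bench); z up, -x to its front, y to its left. Marks on the ring's front: one bar (left line), round stud (off), two bars (right line)
- selector (a joint): turn of the selector about the valve's vertical axis, rad, counter-clockwise from above positive: -0.65 left line (white pointer at front left), 0 off (pointer straight to the front), 0.65 right line (pointer at front right); about 0.045 of play either way at each. It locks only at these three, with the tabs out; with both tabs in it turns with 0.05 N m
- selector_grip (a point): point on the selector's axis, 96 mm above the valve's origin, midway between the tabs. z up; it turns with the selector: y is the line from the right tab to the left tab, the pointer lies along -x. At selector = 0 its axes are the valve body's
- left_tab (a joint): how far the tab on the selector's +y side is pressed in towards the axis, m: 0 out, 0.009 fully in; sprung outwards with 1.6 N (out) to 5.2 N (in). Its pin leaves the notch when it is in by more than about 0.0045. Let go between the three places it stays at about 0.004; below 0.002 it has dropped in and locks
- right_tab (a joint): the same for the tab on the selector's -y side. Each tab locks by itself, so both must be in to turn
- left_tab_face (a point): middle of the left tab's outer face, 96 mm above the valve's origin, moving with it. Each tab is an upright grey ribbed plate 26 mm wide, from 78 to 114 mm above the origin, its outer face 31 mm from the axis when out: 62 mm over both tabs, 44 mm with both fully in. Between them stands a black core 32 x 28 mm, 116 mm high
- right_tab_face (a point): middle of the right tab's outer face, 96 mm above the valve's origin, moving with it
- masking_tape: bystander: roll of yellow masking tape, 76 mm across, 18 mm high, lying on the flat white case (20 mm high) to the right of the valve; origin at its underside
- gold_jar: bystander: small jar with a gold lid, 42 mm across, 46 mm high, on the same white case further right; origin at its underside

How it is judged (in metres and radians):
On the way, in this order (a step that is already met when the one before it is completed fails the run):
1. the selector stands locked at centre off, both tabs out, for two seconds (value of joint selector between -0.12 and 0.12 rad and value of joint each of left_tab, right_tab below 0.0025 m), for 1.9 s.
2. the selector stands locked at the right line, both tabs out (value of joint selector above 0.53 rad and value of joint each of left_tab, right_tab below 0.0025 m), for 0.2 s.
At the end, for the whole second after the job is handed in: the selector is turned to the right line (above 0.53 rad) and locked there with both tabs sprung out (each pressed in by less than 2.5 mm); the tape and the jar are within 30 mm of where they stood (all of step 2 and distance of each of masking_tape, gold_jar from where it was at the start of the episode below 0.03 m); the robot touches nothing.
It fails at once if a bystander (tape or jar) is pushed more than 30 mm (distance of any of masking_tape, gold_jar from where it was at the start of the episode above 0.03 m).
It also fails if it takes over 48 s, if anything falls off the work surface, if the arm or the gripper's body presses on something with over 40 N, if the wrist force passes 120 N, or if a joint passes its speed limit or range.

ROBOT

A 6-joint arm with a two-finger parallel gripper is mounted at the origin on a cart in front of the work surface, level with it; the furniture and walls round the work are solid. World frame = base frame: x ahead of the robot, y to its left, z up, the work surface at z = 0. Lengths are in m, angles in degrees, forces in N, time in s.
With the tool pointing down it reaches from about 0.2 to 0.875 m from the base axis. Payload 3.4 kg.
Tool frame: the origin (TCP) lies at the very end of the fingers, on their centre line; the grasp point (between the pads) lies 19 mm behind it; z points along the fingers, y is the line along which they close (so a half turn about z gives the same grasp; the last joint's range is limited). The gripper opens to 94 mm and grips with 3 to 60 N. Pads are 16 mm wide; open, the fingers measure 119 mm over their backs; the gripper's body (75 mm by 177 mm) begins 78 mm behind the grasp point.
Start: joints at [-71.047, 15.808, 86.224, -0, 77.962, -6.933], TCP at [0.251, -0.517, 0.205] pointing down, gripper open.
Joint ranges: [-165.64, 165.64], [-43.16, 119.46], [12.63, 154.43], [-67.54, 247.53], [6.08, 155.33], [-154.97, 154.97]. Speed limits (degrees/s): [147.25, 147.25, 180, 180, 180, 180].

INTERFACE

Orientations are given as [roll, pitch, yaw] about the fixed x, y, z axes, in that order (R = Rz(yaw) Ry(pitch) Rx(roll)).
In Python, from bench import env gives the robot as it stands. The module is installed in compiled form; this text tells all that it offers.
- The arm moves only by the tool servo_tool, never from a script. Its argument "deltas" is text: rows parted by semicolons, each of 5 numbers parted by spaces: the opening, from -1 (shut) to 1 (fully open), then the shift along the tool's x, y, z in m, then the turn about the tool's z in degrees. A call has 1 to 8 rows; each row shifts and turns the commanded pose from where the row before left it, along the tool's axes as they then stand; what a row does not reach is not made up. A row lasts 1/8 s, in which the tool goes at most 62.5 mm and 10.7 degrees, less where a joint would pass 70% of its speed; a pose out of reach is approached as far as the arm can. A call with a gripper value outside its range is refused whole. The fingers move at their own pace and stop on an object; "force" is the grip in N (left out, the last holds). Time passes only in rows, so rows that do not move let the fingers close. It gives the time, the measured TCP pose, the force, the opening and the grip force at its end, in the units of the state.
- env.read_state(): the state, without advancing time (a new reading comes with each control period).
- env.get_image(name): name is "scene" or "top" or "wrist"; returns a dict with "frame" (384x512x3 uint8, red, green, blue), "range_z" (384x512 float32, m along the optical axis (not along the pixel's ray), 0 where there is no reading), "K" (3x3 intrinsics, pixels), "position" and "orientation" of the camera in the world. Camera axes: x right, y up, looking along -z (the intrinsics and any distortion apply to the point x, -y, -z); pixel columns grow to the right and rows downward; lengths in m; the calibration is good to about 2 mm. A picture is of the moment at which its call begins.
- env.finish_job(): hands the job in; it is judged then, once.
The state is a dict: "time": time; "joint_pos": joint angles; "joint_velocities": joint speeds; "effort": joint torques, N m; "eef_pos": TCP position; "orientation": TCP orientation; "wrist_force": force on the tool from outside, world axes, zero at the start; "torque": the same for the moment, N m; "opening": finger opening in m; "gripper_force": force on a finger pad.
Only numpy, scipy, OpenCV 4.12 (cv2) and the standard library are available. Lean on these libraries where they do the work, as an engineer would, in place of code of your own. Each camera call takes 0.05 s, during which the arm holds its last target. There are 200 camera calls.

## Working session

There is one attempt and no reset: what is moved stays moved. The work goes in short steps, Python scripts to look and compute and a tool call to move; the robot and the scene stay as the last step left them, time stands still between calls to the robot, and variables do not carry over. Pictures are saved under pics/ and viewed, at most 10 in all, crops included, and the job is handed in when it is done.

Besides the shell and the picture viewer there is one more tool, called after "Emit:" as a command line: name --argument value ..., lists and objects as JSON in quotes. servo_tool: Moves the arm, as the interface text tells. Its arguments: {"type":"object","properties":{"deltas":{"type":"string"},"force":{"type":"number"}},"required":["deltas"]}

```bash
mkdir -p pics
cat > h.py <<'E'
from bench import env
import numpy as np, cv2
from scipy.spatial.transform import Rotation as R
def save(n,f): 
    im=env.get_image(n); cv2.imwrite(f'pics/{f}.png',im['frame'][:,:,::-1]); np.savez(f'pics/{f}.npz',**{k:np.array(v) for k,v in im.items()}); return im
E
python3 - <<'E'
from h import *
a=save('top','t1');b=save('scene','s1')
for i in (a,b): print(i['position'],i['orientation'],i['K'], [k for k in i])
print(env.read_state())
cv2.imwrite('pics/both.png',cv2.resize(np.hstack([a['frame'],b['frame']])[:,:,::-1],(800,300)))
E
```

```text
[0.42200959 0.10444528 0.95460662] [  3.96990525  -1.9982575  -89.3567043 ] [[487.94445376   0.         252.70333522]
 [  0.         487.94445376 193.6291977 ]
 [  0.           0.           1.        ]] ['frame', 'range_z', 'K', 'position', 'orientation']
[-0.13077015  0.47817788  0.53276648] [  58.34210817   -0.61573881 -122.69652521] [[430.54242604   0.         255.48904878]
 [  0.         430.54242604 190.23925596]
 [  0.           0.           1.        ]] ['frame', 'range_z', 'K', 'position', 'orientation']
{'time': 0.1, 'joint_pos': array([-7.10468326e+01,  1.58437717e+01,  8.62879617e+01, -1.04620028e-03,
        7.79616064e+01, -6.93362325e+00]), 'joint_velocities': array([ 0.02388069, -0.09899522, -0.20810488,  0.05407302,  0.01687612,
        0.01961148]), 'effort': array([ 1.35848572e-03, -4.05457842e+01, -2.37780279e+01,  7.03284913e-02,
        2.98669317e-02, -4.35544985e-05]), 'eef_pos': array([ 0.25085626, -0.51682691,  0.20469353]), 'orientation': array([-1.79907219e+02, -1.02525696e-02,  2.58870014e+01]), 'wrist_force': array([ 0.30284523, -0.39880979, -0.21768813]), 'torque': array([ 0.0798075 , -0.03343899,  0.021714  ]), 'gripper_force': 0.0, 'opening': 0.0939484984376564}
```

View pics/t1.png

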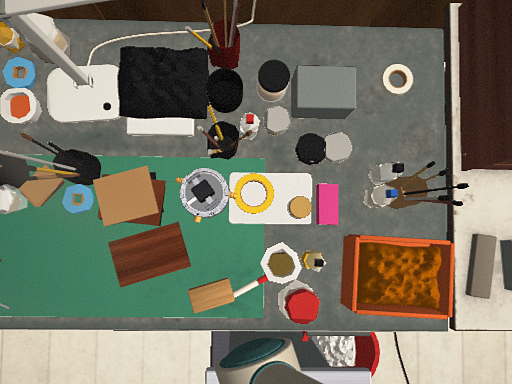

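View pics/s1.png

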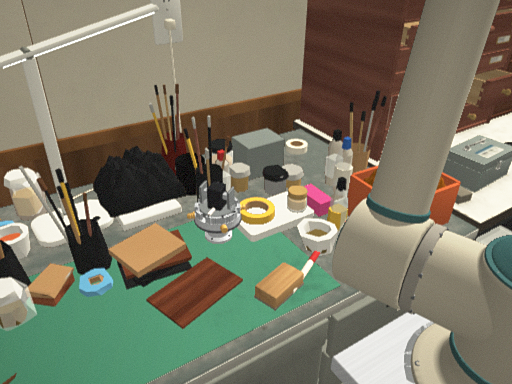

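Run:
```python
import cv2,numpy as np
f=cv2.imread('pics/t1.png'); g=cv2.imread('pics/s1.png')
A=cv2.resize(f[155:230,165:265],(800,600),interpolation=cv2.INTER_CUBIC)[:,:]
cv2.imwrite('pics/z1.png',A)
cv2.imwrite('pics/z2.png',cv2.resize(g[165:255,170:290],(800,600),interpolation=cv2.INTER_CUBIC))
```

```text
(no output)
```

View pics/z1.png

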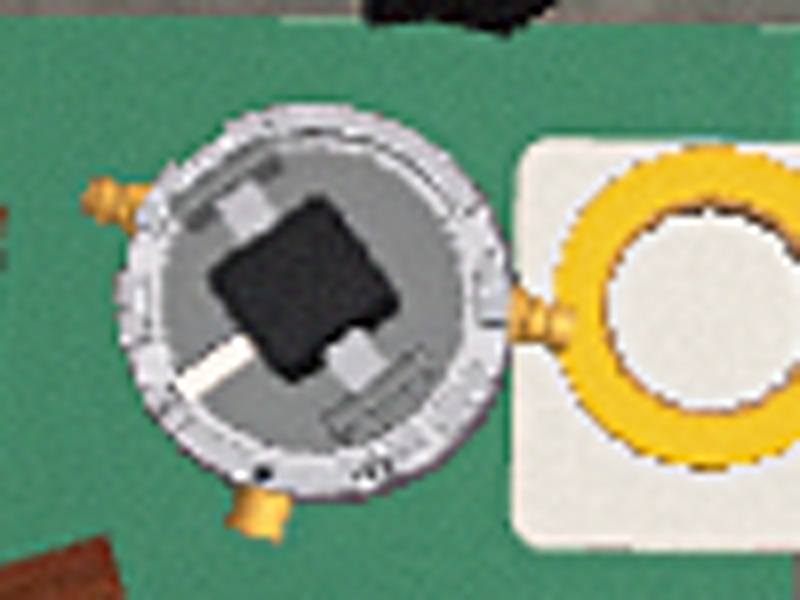

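View pics/z2.png

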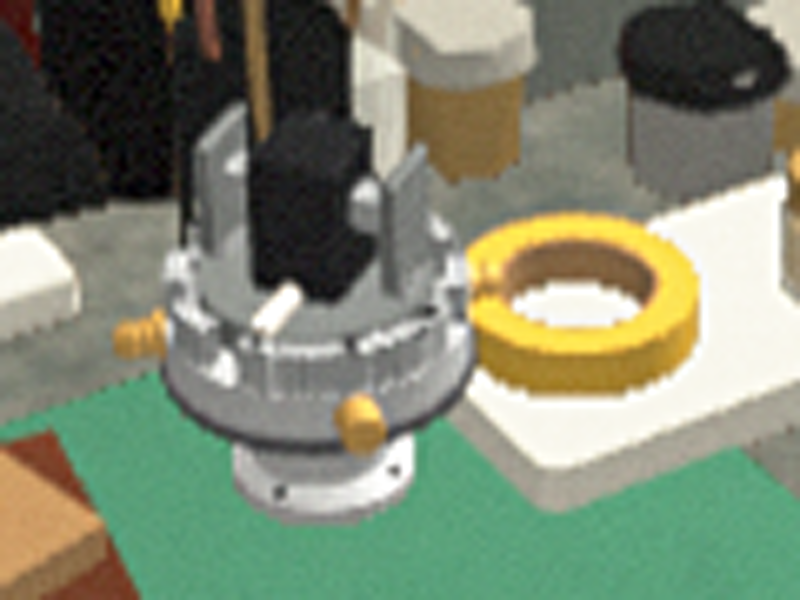

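The zoomed crops show the valve centred at about top-image pixel (204,191). The pointer is at front left (zoom 215,368), the black core is at (305,288), and the tab tops run (185,215)-(280,160) and (335,435)-(430,355). The tape is clear to the right.

```bash
cat >> h.py <<'E'
def ray(im,uv,z):
    K,p=np.array(im['K']),np.array(im['position']); M=R.from_euler('xyz',im['orientation'],degrees=True).as_matrix()
    uv=np.atleast_2d(uv).astype(float)
    d=np.c_[(uv[:,0]-K[0,2])/K[0,0],-(uv[:,1]-K[1,2])/K[1,1],-np.ones(len(uv))]@M.T
    return p+d*((z-p[2])/d[:,2])[:,None]
def cloud(im):
    D=np.array(im['range_z']);v,u=np.nonzero(D>0);K=im['K'];d=D[v,u]
    M=R.from_euler('xyz',im['orientation'],degrees=True).as_matrix()
    P=np.c_[(u-K[0,2])/K[0,0]*d,-(v-K[1,2])/K[1,1]*d,-d]@M.T+im['position']
    return u,v,P
E
python3 - <<'E'
from h import *
t=np.load('pics/t1.npz'); z=lambda a:np.array(a)/8+[165,155]-.5+.5/8
ang=lambda d:np.degrees(np.arctan2(d[1],d[0]))
c=ray(t,z([[318,195],[400,300],[293,382],[210,275]]),.119);print('core',c.mean(0),[np.linalg.norm(c[i]-c[(i+1)%4]) for i in range(4)],[ang(c[(i+1)%4]-c[i]) for i in range(4)])
p=ray(t,z([[180,388],[250,345]]),.08);print('pointer',ang(p[0]-p[1]))
s=ray(t,z([[88,198],[572,325]]),.05);f=ray(t,z([[260,540]]),.05)[0];print('spig',s,ang(s[0]-s[1]),np.linalg.norm(s[0]-s[1]),f,ang(f-s.mean(0)))
e=ray(t,z([[180,220],[280,150],[330,440],[432,350]]),.117);print('tabs',e,ang(e[1]-e[0]),ang(e[3]-e[2]))
u,v,P=cloud(t)
m=(np.hypot(P[:,0]-c[:,0].mean(),P[:,1]-c[:,1].mean())<.07)
q=P[m];print(np.histogram(q[:,2],np.arange(0,.13,.01)))
r=q[(abs(q[:,2]-.076)<.004)&(np.hypot(*(q[:,:2]-c.mean(0)[:2]).T)>.03)]
(cc,rad)=cv2.minEnclosingCircle(r[:,:2].astype(np.float32));print('ring',cc,rad,len(r))
k=q[q[:,2]>.108];print(k.mean(0),len(k),cv2.minAreaRect((k[:,:2]*1000).astype(np.float32)))
S=np.load('pics/s1.npz');u,v,P=cloud(S);d=np.hypot(*(P[:,:2]-np.array(cc)).T)
k=P[(d<.045)&(P[:,2]>.112)&(P[:,2]<.125)];print('scene top',k.mean(0),len(k),k[:,2].max())
# tall neighbours
u,v,P=cloud(t);d=np.hypot(*(P[:,:2]-np.array(cc)).T);k=P[(d<.16)&(d>.05)&(P[:,2]>.06)]
for i in range(0,len(k),max(1,len(k)//25)):print(k[i].round(3),end=' ')
E
```

```text
core [0.48447045 0.16162663 0.119     ] [np.float64(0.028628737629499634), np.float64(0.028752071698747616), np.float64(0.029031051583431333), np.float64(0.028695633962787164)] [np.float64(-141.2528776095965), np.float64(128.4458054376895), np.float64(38.62598667596081), np.float64(-52.358013922203135)]
pointer 122.55596019839082
spig [[0.50981643 0.21690748 0.05      ]
 [0.48185469 0.10447395 0.05      ]] 76.03410787015105 0.11585835777303265 [0.43120204 0.1756933  0.05      ] 166.9320540578267
tabs [[0.4988609  0.18883183 0.117     ]
 [0.51428076 0.16772918 0.117     ]
 [0.45205817 0.15589423 0.117     ]
 [0.47164085 0.1344162  0.117     ]] -53.844117739951976 -47.64287061668131
(array([1453,  134,  200,  127,   93,   98,  354, 1014,   47,   17,   93,
        280]), array([0.  , 0.01, 0.02, 0.03, 0.04, 0.05, 0.06, 0.07, 0.08, 0.09, 0.1 ,
       0.11, 0.12]))
ring (0.48564642667770386, 0.163307785987854) 0.044248346239328384 593
[0.48922391 0.1622294  0.12098797] 451 ((501.7691650390625, 164.7349395751953), (95.6490707397461, 52.009464263916016), 5.759397029876709)
scene top [0.48227252 0.1667776  0.11637141] 223 0.11935156734119318
[0.632 0.155 0.182] [0.622 0.151 0.157] [0.625 0.09  0.091] [0.613 0.148 0.115] [0.615 0.09  0.095] [0.611 0.131 0.096] [0.61  0.094 0.092] [0.607 0.089 0.1  ] [0.607 0.09  0.091] [0.608 0.097 0.077] [0.604 0.117 0.085] [0.607 0.134 0.063] [0.6   0.151 0.085] [0.571 0.159 0.218] [0.593 0.156 0.1  ] [0.6   0.112 0.061] [0.571 0.158 0.186] [0.572 0.156 0.167] [0.585 0.102 0.082] [0.574 0.15  0.108] [0.574 0.156 0.079] [0.563 0.152 0.098] [0.547 0.148 0.165] [0.543 0.151 0.17 ] [0.557 0.122 0.075] [0.47  0.006 0.065]
```

Run:
```python
from h import *
C=np.array([.4845,.163])
for n in('t1','s1'):
    t=np.load(f'pics/{n}.npz');u,v,P=cloud(t);d=P[:,:2]-C;k=(np.hypot(*d.T)<.2)&(P[:,2]>.14)&(P[:,2]<.45)
    for yaw in(128.7,166,203.2):
        y=np.radians(yaw);x=d[k]@[np.cos(y),np.sin(y)];yy=d[k]@[np.sin(y),-np.cos(y)]
        g=np.maximum(abs(x)-.0375,abs(yy)-.0885);o=np.argsort(g)[:60:12]
        print(n,yaw,g[o].round(3),P[k][o].round(3).tolist(),x[o].round(3))
w=save('wrist','w1');s=env.read_state()
print('cam in tool',R.from_euler('xyz',s['orientation'],degrees=True).inv().apply(w['position']-s['eef_pos']))
d=C-s['eef_pos'][:2];print(s['eef_pos'],R.from_euler('xyz',s['orientation'],degrees=True).inv().apply([*d,0]))
for f in (0,.25,.5,.75,1):
  pass
```

```text
t1 128.7 [0.007 0.012 0.016 0.019 0.021] [[0.54, 0.151, 0.167], [0.549, 0.151, 0.167], [0.548, 0.145, 0.15], [0.573, 0.162, 0.224], [0.575, 0.16, 0.222]] [-0.044 -0.049 -0.054 -0.056 -0.058]
t1 166 [0.02  0.026 0.03  0.039 0.041] [[0.54, 0.151, 0.167], [0.547, 0.151, 0.17], [0.55, 0.145, 0.15], [0.556, 0.134, 0.227], [0.559, 0.136, 0.228]] [-0.057 -0.063 -0.068 -0.076 -0.079]
t1 203.2 [0.009 0.013 0.016 0.018 0.019] [[0.54, 0.151, 0.167], [0.547, 0.147, 0.158], [0.549, 0.149, 0.166], [0.556, 0.137, 0.227], [0.578, 0.086, 0.166]] [-0.047 -0.051 -0.054 -0.055 -0.056]
s1 128.7 [0.004 0.008 0.008 0.011 0.015] [[0.539, 0.154, 0.164], [0.546, 0.154, 0.161], [0.542, 0.15, 0.162], [0.547, 0.151, 0.147], [0.569, 0.164, 0.219]] [-0.041 -0.045 -0.046 -0.049 -0.052]
s1 166 [0.018 0.022 0.024 0.026 0.036] [[0.539, 0.154, 0.164], [0.543, 0.154, 0.164], [0.545, 0.153, 0.161], [0.547, 0.151, 0.147], [0.554, 0.137, 0.213]] [-0.055 -0.059 -0.062 -0.063 -0.073]
s1 203.2 [0.009 0.012 0.014 0.016 0.017] [[0.54, 0.151, 0.165], [0.544, 0.149, 0.15], [0.572, 0.089, 0.149], [0.554, 0.137, 0.213], [0.554, 0.139, 0.221]] [-0.046 -0.05  -0.052 -0.053 -0.054]
cam in tool [ 0.0730173   0.0002656  -0.17971147]
[ 0.25090899 -0.51691987  0.2048462 ] [ 0.50700072 -0.5097112   0.00074267]
```

Emit:
servo_tool --deltas "1 0 0 -0.03 -10.2; 1 0 0 -0.03 -10.3; 1 0 0 0 -10.3; 1 0 0 0 -10.3; 1 0 0 0 -10.3; 1 0 0 0 -10.3; 1 0 0 0 -10.3; 1 0 0 0 -10.3" --force 25

```text
time: 1.15
eef_pos: [0.251, -0.5171, 0.2651]
orientation: [180.0, -0.0, 108.5]
wrist_force: [-0.5, 0.6, 0.3]
opening: 0.094
gripper_force: 0.0
```

Emit:
servo_tool --deltas "1 0 0 0 -10.3; 1 0 0 0 -10.2; 1 0.014 0.0217 0 0; 1 0.0275 0.0434 0 0; 1 0.0275 0.0434 0 0; 1 0.0275 0.0434 0 0; 1 0.0275 0.0434 0 0; 1 0.0275 0.0434 0 0"

```text
time: 2.15
eef_pos: [0.3428, -0.2482, 0.2653]
orientation: [180.0, 0.0, 128.7]
wrist_force: [0.4, 0.0, -0.5]
opening: 0.0942
gripper_force: 0.0
```

Emit:
servo_tool --deltas "1 0.0275 0.0434 0 0; 1 0.0275 0.0434 0 0; 1 0.0275 0.0434 0 0; 1 0.0275 0.0434 0 0; 1 0.0275 0.0434 0 0; 1 0.0275 0.0434 0 0; 1 0.0275 0.0434 0 0; 1 0 0 0 0"

```text
time: 3.15
eef_pos: [0.4599, 0.0932, 0.2649]
orientation: [180.0, -0.1, 129.0]
wrist_force: [0.5, -0.1, -0.4]
opening: 0.0938
gripper_force: 0.0
```

Emit:
servo_tool --deltas "1 0.02 0.031 0 0; 1 0.0191 0.0318 0 0.3; 1 0 0 0.03 0; 1 0 0 0.03 0; 1 0 0 0 0; 1 0 0 0 0"

```text
time: 3.9
eef_pos: [0.4847, 0.1594, 0.2064]
orientation: [179.9, 0.1, 128.3]
wrist_force: [0.1, -0.6, 0.6]
opening: 0.0938
gripper_force: 0.0
```

Run:
```python
from h import *
w=save('wrist','w2');s=env.read_state();print(s['eef_pos'],s['orientation'],w['position'],w['orientation'])
```

```text
[0.48494695 0.15960253 0.20681166] [1.79888979e+02 7.43721562e-02 1.28340351e+02] [0.43970322 0.21631055 0.38620467] [-14.61956136  -0.05926286  38.34411872]
```

View pics/w2.png

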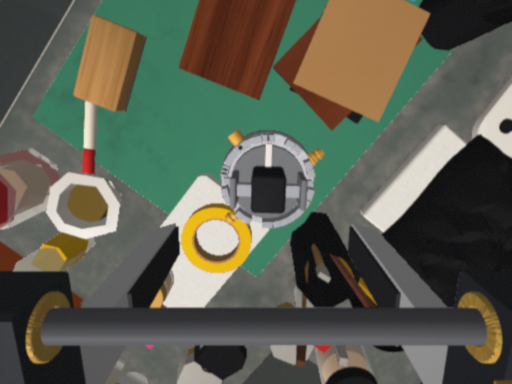

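The wrist view shows the ring at about (268,180), the black core top at (268,190), the pointer pointing straight up, and a tab on each side. The selector and tool are aligned in angle, so next I measure the offset.

Run:
```python
from h import *
w=np.load('pics/w2.npz');T=np.array([.485,.1596]);y=np.radians(128.35);ax=np.array([[np.cos(y),np.sin(y)],[np.sin(y),-np.cos(y)]])
u,v,P=cloud(w)
q=(P[:,:2]-[.4845,.163])
m=np.hypot(*q.T)<.06
r=P[m&(abs(P[:,2]-.076)<.004)]
c,rad=cv2.minEnclosingCircle(r[:,:2].astype(np.float32));print('ring',c,rad,len(r),'in tool',ax@(np.array(c)-T))
k=P[m&(P[:,2]>.11)&(np.hypot(*q.T)<.045)];tt=(k[:,:2]-T)@ax.T;print('top pts',len(k),tt.min(0),tt.max(0),k[:,2].max())
f=w['frame'][150:215,225:315].astype(int);g=f.max(2)<35
n,l,st,ce=cv2.connectedComponentsWithStats(g.astype(np.uint8));i=1+np.argmax(st[1:,4]);print(st[i])
x0,yy,ww,hh=st[i][:4]+[225,150,0,0]
p=ray(w,[[x0-.5,yy+16],[x0+ww-.5,yy+16]],.119);print((p[:,:2]-T)@ax.T,p)
wp=(f.min(2)>195)
cv2.imwrite('pics/z3.png',cv2.resize(w['frame'][125:235,208:328,::-1],(768,704)[:1]+(600,),interpolation=cv2.INTER_CUBIC))
```

```text
ring (0.4863778352737427, 0.16378457844257355) 0.04424943029880524 3425 in tool [0.0024268  0.00367693]
top pts 15535 [-0.01273543 -0.03884936] [0.02914971 0.04670772] 0.3240941809232838
[ 28  17  32  44 370]
[[ 0.01167673 -0.00879931]
 [ 0.01166813  0.01660995]] [[0.47085429 0.16329765 0.119     ]
 [0.49078645 0.17905643 0.119     ]]
```

View pics/z3.png

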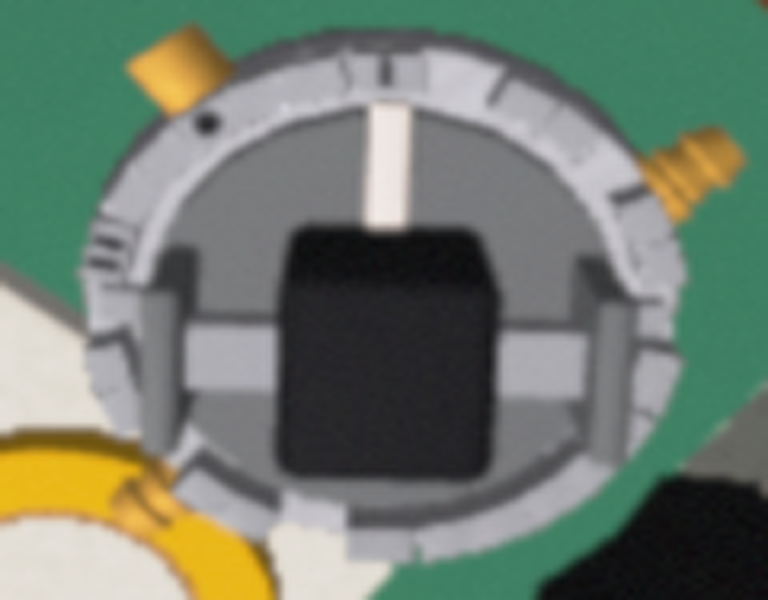

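The zoom confirms it: core and tabs are symmetric about column 386 (zoom) and the pointer is vertical. The offset is about +2 mm x and +3.8 mm y in tool axes.

Emit:
servo_tool --deltas "1 0.002 0.0038 0 0; 1 0 0 0.02 0; 1 0 0 0.03 0; 1 0 0 0.03 0; 1 0 0 0.02 0; 1 0 0 0.015 0; 1 0 0 0.0085 0; 1 0 0 0 0"

```text
time: 4.95
eef_pos: [0.4859, 0.164, 0.0819]
orientation: [-180.0, -0.0, 128.4]
wrist_force: [0.4, 0.2, 0.9]
opening: 0.0937
gripper_force: 0.0
```

Now squeeze.

Emit:
servo_tool --deltas "-1 0 0 0 0; -1 0 0 0 0; -1 0 0 0 0; -1 0 0 0 0; -1 0 0 0 0; -1 0 0 0 0; -1 0 0 0 0; -1 0 0 0 0" --force 25

```text
time: 5.95
eef_pos: [0.4858, 0.1639, 0.0827]
orientation: [180.0, 0.0, 128.4]
wrist_force: [-1.1, -0.7, 6.7]
opening: 0.0418
gripper_force: 24.9
```

Emit:
servo_tool --deltas "-1 0 0 0 -4; -1 0 0 0 -7; -1 0 0 0 -8; -1 0 0 0 -8; -1 0 0 0 -6; -1 0 0 0 -4.2; -1 0 0 0 0; -1 0 0 0 0"

```text
time: 6.95
eef_pos: [0.4858, 0.1638, 0.0827]
orientation: [-180.0, 0.0, 165.6]
wrist_force: [-1.8, -0.1, 6.0]
opening: 0.0422
gripper_force: 24.9
```

Emit:
servo_tool --deltas "1 0 0 0 0; 1 0 0 0 0; 1 0 0 0 0; 1 0 0 0 0; 1 0 0 0 0; 1 0 0 0 0; 1 0 0 0 0; 1 0 0 0 0"

```text
time: 7.95
eef_pos: [0.4858, 0.1639, 0.0819]
orientation: [-180.0, -0.0, 165.6]
wrist_force: [0.4, 0.2, -1.2]
opening: 0.0941
gripper_force: 0.0
```

Run:
```python
from h import *
w=save('wrist','w3')
cv2.imwrite('pics/z4.png',cv2.resize(w['frame'][100:320,130:410,::-1],(763,600),interpolation=cv2.INTER_CUBIC))
```

```text
(no output)
```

View pics/z4.png

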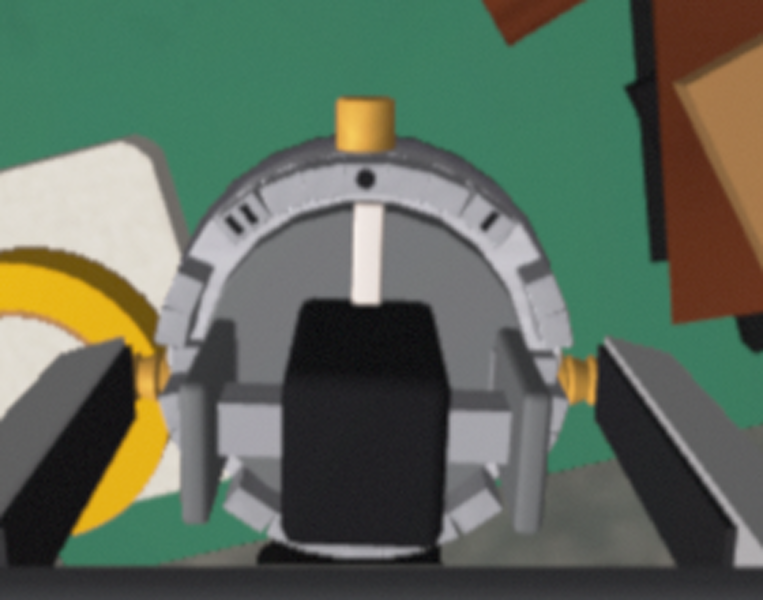

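The pointer stands on the round stud (zoom 366,180) and the tabs are fully out: 365 px over both against a 164 px core, the same ratio as at the start. I'll hold here with the gripper open.

Emit:
servo_tool --deltas "1 0 0 0 0; 1 0 0 0 0; 1 0 0 0 0; 1 0 0 0 0; 1 0 0 0 0; 1 0 0 0 0; 1 0 0 0 0; 1 0 0 0 0"

```text
time: 9.0
eef_pos: [0.4858, 0.164, 0.082]
orientation: [-180.0, 0.0, 165.6]
wrist_force: [-0.0, 0.2, 0.2]
opening: 0.094
gripper_force: 0.0
```

Emit:
servo_tool --deltas "1 0 0 0 0; 1 0 0 0 0; 1 0 0 0 0; 1 0 0 0 0; 1 0 0 0 0; 1 0 0 0 0; 1 0 0 0 0; 1 0 0 0 0"

```text
time: 10.0
eef_pos: [0.4858, 0.164, 0.082]
orientation: [-180.0, 0.0, 165.6]
wrist_force: [0.7, -0.1, 1.3]
opening: 0.0942
gripper_force: 0.0
```

Emit:
servo_tool --deltas "1 0 0 0 0; 1 0 0 0 0; 1 0 0 0 0; 1 0 0 0 0"

```text
time: 10.5
eef_pos: [0.4858, 0.164, 0.082]
orientation: [-180.0, 0.0, 165.6]
wrist_force: [0.3, -0.2, 0.0]
opening: 0.0941
gripper_force: 0.0
```

Emit:
servo_tool --deltas "-1 0 0 0 0; -1 0 0 0 0; -1 0 0 0 0; -1 0 0 0 0; -1 0 0 0 0; -1 0 0 0 0; -1 0 0 0 0; -1 0 0 0 0" --force 25

```text
time: 11.5
eef_pos: [0.4858, 0.1638, 0.0824]
orientation: [-180.0, 0.0, 165.6]
wrist_force: [-1.4, -0.1, 5.6]
opening: 0.0418
gripper_force: 24.9
```

Emit:
servo_tool --deltas "-1 0 0 0 -4; -1 0 0 0 -7; -1 0 0 0 -8; -1 0 0 0 -8; -1 0 0 0 -6; -1 0 0 0 -4.2; -1 0 0 0 0; -1 0 0 0 0"

```text
time: 12.5
eef_pos: [0.4858, 0.1638, 0.0824]
orientation: [-180.0, 0.0, -157.2]
wrist_force: [-1.7, -1.5, 5.6]
opening: 0.042
gripper_force: 24.8
```

Emit:
servo_tool --deltas "1 0 0 0 0; 1 0 0 0 0; 1 0 0 0 0; 1 0 0 0 0; 1 0 0 0 0; 1 0 0 0 0; 1 0 0 0 0; 1 0 0 0 0"

```text
time: 13.5
eef_pos: [0.4858, 0.164, 0.0819]
orientation: [-180.0, 0.0, -157.2]
wrist_force: [0.7, -0.8, 0.1]
opening: 0.0937
gripper_force: 0.0
```

Run:
```python
from h import *
w=save('wrist','w4')
cv2.imwrite('pics/z5.png',cv2.resize(w['frame'][100:320,130:410,::-1],(763,600),interpolation=cv2.INTER_CUBIC))
```

```text
(no output)
```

View pics/z5.png

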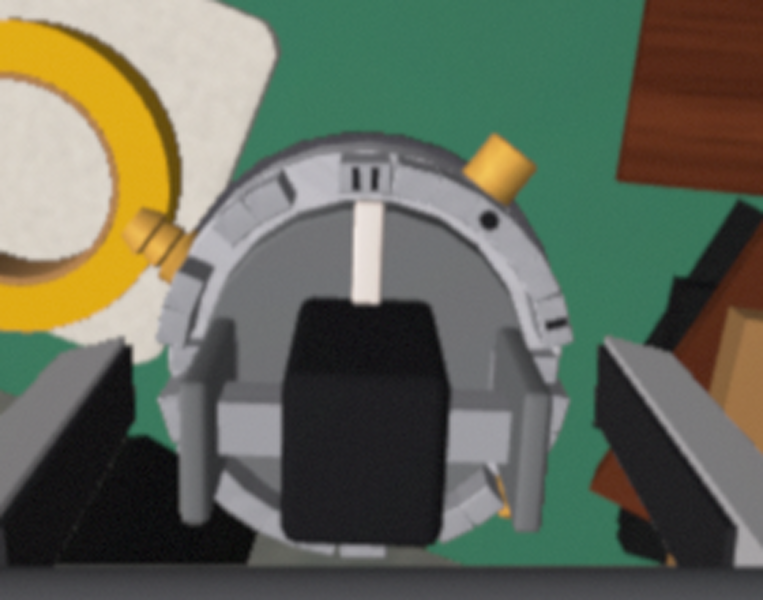

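The pointer is at the two bars (zoom 366,180) and both tabs are fully out, with outer edges at 180 and 547. Now I lift clear and hand in.

Emit:
servo_tool --deltas "1 0 0 -0.015 0; 1 0 0 -0.03 0; 1 0 0 -0.03 0; 1 0 0 -0.03 0; 1 0 0 -0.03 0; 1 0 0 -0.02 0; 1 0 0 0 0; 1 0 0 0 0"

```text
time: 14.55
eef_pos: [0.4853, 0.1639, 0.2366]
orientation: [180.0, -0.0, -157.2]
wrist_force: [-0.2, 0.6, -0.5]
opening: 0.0935
gripper_force: 0.0
```

```bash
python3 -c "
from bench import env
print(env.finish_job())"
```

```text
the job is handed in; nothing more can be done
None
```

The job is handed in, with no verdict returned: the selector was held locked at off for over two seconds, then turned and locked at the right line with both tabs out; the tape and the jar were not touched, and the arm was lifted clear at about 14.6 s.

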